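Back the reel ratchet off one notch

TASK

The solder reel on the clamped stand has been wound one notch too tight. Lift the pawl out of the ratchet wheel by pushing its upright thumb tab to the side with a fingertip, then push the crank peg so that the wheel turns backward (clockwise as the robot sees it) by exactly one notch, then push the tab back until the pawl sits fully down in the wheel again, and come away. Only touch and push: leave the loose things round the stand where they are.

Things in the scene. Friction and masses are not known exactly. Their poses are not given: they have to be found in the camera images.
- stand: Aluminium reel stand, fixed: base plate 105 x 145 x 10 mm. Origin on the work surface below the wheel's middle; x along the wheel's axle, from the front (the side toward the robot, with peg and tab) to the reel behind; y to the left seen from the front; z up. Axle 85 mm above the surface. Only peg, tab and its shaft stand more than 16 mm in front of the wheel's middle.
- wheel (a joint): Turn of the wheel, rad: about 0 as found, plus = backward = clockwise from the front (its top moves to stand -y). One notch = 0.785. Light friction (0.6 N at the peg), stays where left; cannot turn backward with the pawl down. The pawl drops fully in when the wheel stands at 0.62 to 0.84; short of that it rides on a tooth's long flank, past 0.86 it strikes the next tooth.
- crank_peg (a point): Middle of the black crank peg, a round peg 10 mm thick parallel to the axle, 34 mm from it, its end 48 mm in front of the wheel's middle; this point is 32 mm in front. At wheel = 0 it stands 25 degrees left of straight above the axle (14 mm left, 31 mm above); one notch back puts it 20 degrees right.
- pawl (a joint): Turn of the pawl, rad: 0 = fully down in the wheel, plus = lifted (tab top moves to stand -y, right seen from the front). Its nose is clear of the teeth from about 0.25; stop at 0.70. Stiff pivot (about 1 N at the tab's top): it stays where left.
- tab_top (a point): Top of the pawl's thumb tab, on the middle line of its rounded top edge (9 mm thick). The tab is a steel plate 22 mm wide along stand x, centred 32 mm in front of the wheel's middle, 5 mm thick; it stands straight up from the pivot at pawl = 0. This point is 75 mm from the pivot's axis.
- pawl_pivot (a point): Point on the pawl's pivot axis (parallel to stand x), below the tab, 32 mm in front of the wheel's middle, 67 mm right of the axle and 3 mm lower.
- tip_tin: Loose round tin, 31 mm across, 14 mm high; origin under its middle. Leave it alone.
- fuse_pack: Loose card box, 30 x 50 x 16 mm; origin under its middle. Leave it alone.
- heat_sink: Loose finned aluminium heat sink, 30 x 35 x 18 mm; origin under its middle. Leave it alone.
- wheel_axle (a point): Middle of the steel ratchet wheel's front hub, on the axle. Wheel: 100 mm across the teeth, 12 mm thick, 8 saw teeth about 12 mm high, so one notch is 45 degrees; this point is 14 mm in front of the wheel's middle. A grey reel on the same shaft turns with it behind the upright plate.
Mind the look-alikes: they are no part of the job. Leave any yellow look-alike of the stand alone.

How it is judged:
By the outcome, as a careful person would: the job done as asked, in the order asked, and still so for the second after the job is handed in, with the robot touching nothing.
It also fails if it takes over 42 s, if anything falls off the work surface, if the arm or the gripper's body presses on something with over 40 N, if the wrist force passes 120 N, or if a joint passes its speed limit or range.

ROBOT

A 6-joint arm with a two-finger parallel gripper is mounted at the origin on a cart in front of the work surface, level with it; the furniture and walls round the work are solid. World frame = base frame: x ahead of the robot, y to its left, z up, the work surface at z = 0. Lengths are in m, angles in rad, forces in N, time in s.
With the tool pointing down it reaches from about 0.375 to 0.975 m from the base axis. Payload 3.8 kg.
Tool frame: the origin (TCP) lies on the centre line of the jaws, within the pads' length; the fingertips stand 25 mm ahead of it and the grasp point (between the pads) lies 6 mm ahead of it; z points along the fingers, y is the line along which they close (so a half turn about z gives the same grasp; the last joint's range is limited). The gripper opens to 88 mm and grips with 3 to 60 N. Pads are 18 mm wide; open, the fingers measure 123 mm over their backs; the gripper's body (75 mm by 187 mm) begins 45 mm behind the grasp point.
Start: joints at [1.184, 0.264, 1.604, -0, 1.274, -0.037], TCP at [0.231, 0.634, 0.264] pointing down, gripper open.
Joint ranges: [-2.63, 2.63], [-0.94, 2.18], [0.31, 2.57], [-1.31, 4.45], [0, 2.66], [-2.55, 2.55]. Speed limits (rad/s): [2.57, 2.57, 3.14, 3.14, 3.14, 3.14].

INTERFACE

Orientations are given as a unit quaternion [x, y, z, w].
In Python, from bench import state, read_camera, order gives the robot as it stands. The module is installed in compiled form; this text tells all that it offers.
- The arm moves only by the tool carry_out, never from a script. Its argument "steps" is text: rows parted by semicolons, each of 7 numbers parted by spaces: the turn, a rotation vector about the world's x, y, z in degrees, then the shift along the world's x, y, z in m, then the opening, from 0 (shut) to 1 (fully open). In form: ax ay az x y z claw; .... A call has 1 to 8 rows; each row is the pose to reach, as a shift and turn from the pose commanded when the call began; what a row does not reach only later rows make up. A row lasts 1/8 s, in which the tool goes at most 62.5 mm and 10.7 degrees, less where a joint would pass 70% of its speed; a pose out of reach is approached as far as the arm can. A call with a gripper value outside its range is refused whole. The fingers move at their own pace and stop on an object; "newtons" is the grip in N (left out, the last holds). Time passes only in rows, so rows that repeat a pose let the fingers close. It gives the time, the measured TCP pose, the force, the opening and the grip force at its end, in the units of the state.
- state(): the state, without advancing time (a new reading comes with each control period).
- read_camera(name): name is "side" or "top"; returns a dict with "img" (480x640x3 uint8, red, green, blue), "z_map" (480x640 float32, m along the optical axis (not along the pixel's ray), 0 where there is no reading), "camera_matrix" (3x3 intrinsics, pixels), "position" and "orientation" of the camera in the world. Camera axes: x right, y up, looking along -z (the intrinsics and any distortion apply to the point x, -y, -z); pixel columns grow to the right and rows downward; lengths in m; the calibration is good to about 2 mm. A picture is of the moment at which its call begins.
- order.close_job(): hands the job in; it is judged then, once.
The state is a dict: "time_s": time; "joints": joint angles; "qd": joint speeds; "joint_torque": joint torques, N m; "position": TCP position; "orientation": TCP orientation; "force": force on the tool from outside, world axes, zero at the start; "wrist_torque": the same for the moment, N m; "gripper_width": opening from 0.0 (shut) to 1.0 (fully open); "gripper_force": force on a finger pad.
Only numpy, scipy, OpenCV 4.12 (cv2) and the standard library are available. Lean on these libraries where they do the work, as an engineer would, in place of code of your own. Each camera call takes 0.05 s, during which the arm holds its last target. There are 200 camera calls.

## Working session

There is one attempt and no reset: what is moved stays moved. The work goes in short steps, Python scripts to look and compute and a tool call to move; the robot and the scene stay as the last step left them, time stands still between calls to the robot, and variables do not carry over. Pictures are saved under pics/ and viewed, at most 10 in all, crops included, and the job is handed in when it is done.

Besides the shell and the picture viewer there is one more tool, called after "Emit:" as a command line: name --argument value ..., lists and objects as JSON in quotes. carry_out: Moves the arm, as the interface text tells. Its arguments: {"type":"object","properties":{"steps":{"type":"string"},"newtons":{"type":"number"}},"required":["steps"]}

```bash
mkdir -p pics; cat > h.py <<'E'
import numpy as np, cv2
from scipy.spatial.transform import Rotation as R
from bench import state, read_camera, order
def pts(c):
    K=np.array(c["camera_matrix"]);z=c["z_map"];v,u=np.mgrid[:480,:640]
    p=np.stack([(u-K[0,2])*z/K[0,0],-(v-K[1,2])*z/K[1,1],-z],-1)
    return R.from_quat(c["orientation"]).apply(p.reshape(-1,3)).reshape(480,640,3)+np.array(c["position"])
def shot(n,f):
    c=read_camera(n);cv2.imwrite(f"pics/{f}.png",c["img"][...,::-1]);P=pts(c);np.savez(f"{f}.npz",P=P,K=c["camera_matrix"],p=c["position"],q=c["orientation"],img=c["img"]);return c,P
E
python3 -c "
from h import *
for n in('side','top'):
    c,P=shot(n,n+'1');print(n,c['position'],R.from_quat(c['orientation']).as_matrix().round(2).tolist(),c['camera_matrix'],c.keys())
print(state())
"
```

```text
side [ 0.35719256 -0.34826061  0.76196722] [[0.97, 0.16, -0.2], [-0.26, 0.65, -0.71], [0.02, 0.74, 0.67]] [[564.64772097   0.         306.56800793]
 [  0.         564.64772097 240.8153027 ]
 [  0.           0.           1.        ]] dict_keys(['img', 'z_map', 'camera_matrix', 'position', 'orientation'])
top [0.42613026 0.33462274 1.06115966] [[0.01, 0.99, -0.12], [-1.0, 0.01, -0.01], [-0.01, 0.12, 0.99]] [[511.98834772   0.         310.35277673]
 [  0.         511.98834772 235.5635151 ]
 [  0.           0.           1.        ]] dict_keys(['img', 'z_map', 'camera_matrix', 'position', 'orientation'])
{'time_s': 0.1, 'joints': array([ 1.18409690e+00,  2.64684441e-01,  1.60523108e+00, -8.47976068e-06,
        1.27369399e+00, -3.68994148e-02]), 'qd': array([ 3.74343326e-04, -4.21699733e-05, -3.11056699e-03, -3.70687442e-04,
        6.69884552e-04,  8.12476320e-04]), 'joint_torque': array([ 1.24295264e-03, -5.03630269e+01, -3.58069217e+01,  7.31200841e-02,
        2.34656129e-02, -4.04003333e-05]), 'position': array([0.23111093, 0.63357617, 0.26251142]), 'orientation': array([ 1.74008355e-01,  9.84743660e-01, -9.86748995e-04, -2.08029540e-04]), 'force': array([0.4733238 , 0.38069871, 0.61098637]), 'wrist_torque': array([ 0.0086661 ,  0.01225357, -0.00103575]), 'gripper_force': 0.0, 'gripper_width': 1.0021157165560994}
```

View pics/side1.png

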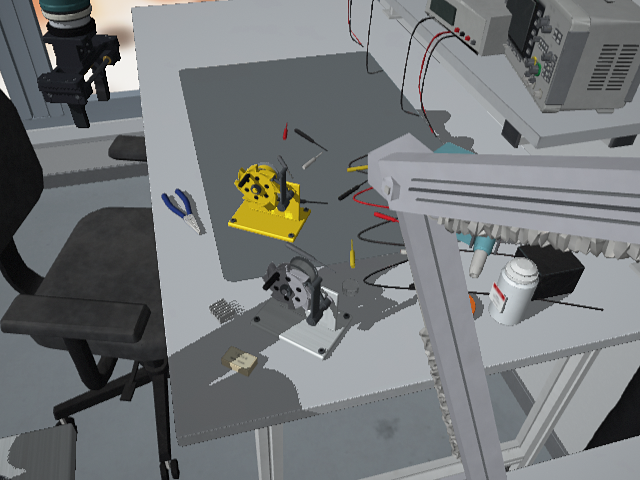

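View pics/top1.png

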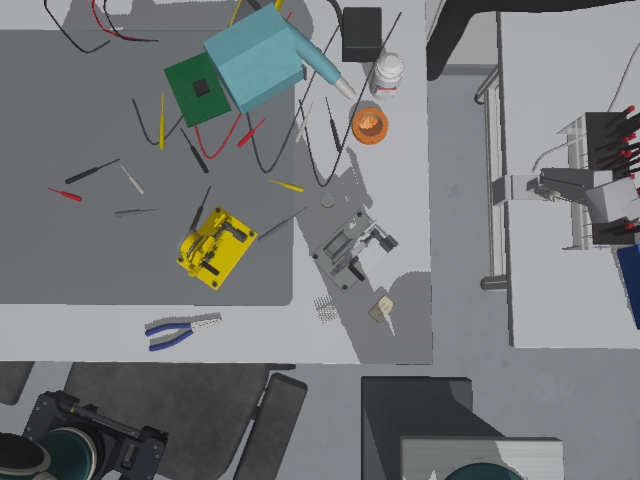

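The aluminium stand is at about (300,295) in side and (355,250) in top; the yellow one, at (215,245) in top, is the look-alike. Next I'll crop both views and get 3D points.

```bash
python3 -c "
from h import *
a=np.load('side1.npz');b=np.load('top1.npz')
A=cv2.resize(a['img'][245:365,245:360],None,fx=4.5,fy=4.5,interpolation=cv2.INTER_CUBIC)[:,:,::-1]
B=cv2.resize(b['img'][200:300,300:410],None,fx=5,fy=5,interpolation=cv2.INTER_CUBIC)[:,:,::-1]
cv2.imwrite('pics/ca.png',A);cv2.imwrite('pics/cb.png',B)
P=b['P']
for uv in [(317,250),(345,287),(360,212),(397,242),(381,310),(325,308),(328,200),(372,238),(540,190),(600,200)]: print(uv,P[uv[1],uv[0]].round(3))
P=a['P']
for uv in [(390,190),(420,160),(550,170),(460,400),(440,300)]: print('s',uv,P[uv[1],uv[0]].round(3))
"
```

```text
(317, 250) [0.525 0.33  0.008]
(345, 287) [0.449 0.273 0.013]
(360, 212) [0.604 0.242 0.015]
(397, 242) [0.526 0.19  0.164]
(381, 310) [0.404 0.2   0.018]
(325, 308) [0.407 0.313 0.006]
(328, 200) [0.629 0.308 0.013]
(372, 238) [0.55  0.217 0.013]
(540, 190) [ 0.613 -0.049  0.199]
(600, 200) [0.535 0.023 0.507]
s (390, 190) [ 0.514 -0.029  0.499]
s (420, 160) [ 0.53  -0.039  0.53 ]
s (550, 170) [ 0.567 -0.124  0.574]
s (460, 400) [ 0.606 -0.077  0.242]
s (440, 300) [ 0.576 -0.04   0.367]
```

View pics/ca.png

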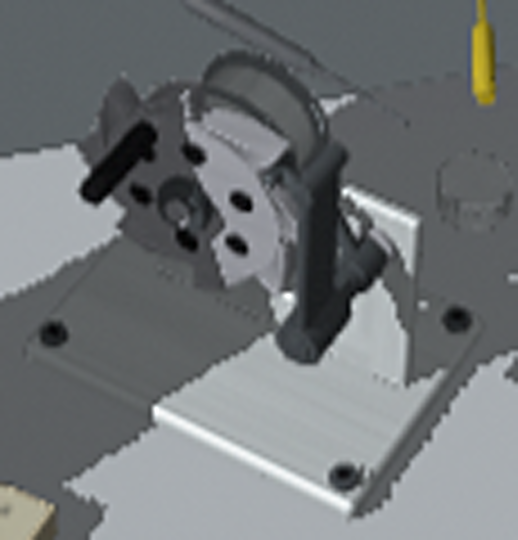

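View pics/cb.png

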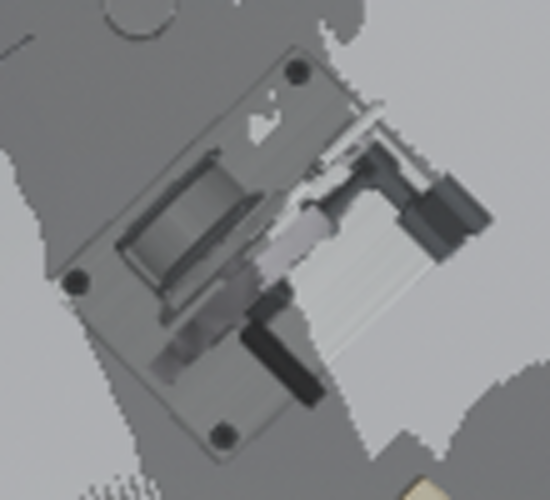

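```bash
cat > fit.py <<'E'
from h import *
from scipy.optimize import least_squares
cam={'s':np.load('side1.npz'),'t':np.load('top1.npz')}
def proj(k,X):
    c=cam[k];p=R.from_quat(c['q']).inv().apply(X-c['p']);K=c['K'];return np.array([K[0,2]-K[0,0]*p[0]/p[2],K[1,2]+K[1,1]*p[1]/p[2]])
S=lambda u,v:(245+u/4.5,245+v/4.5)
T=lambda u,v:(300+u/5,200+v/5)
def W(q,X): return np.r_[R.from_euler('z',q[2]).as_matrix()[:2,:2]@X[:2]+q[:2],X[2]]
def model(q):
    cx,cy,hx,hy=q[3:7];w,p=q[7:9];a=np.deg2rad(25)-w
    z=.011
    return [('s',[-.014,0,.085],S(178,208)),('s',[-.048,.034*np.sin(a),.085+.034*np.cos(a)],S(92,192)),('t',[-.048,.034*np.sin(a),.085+.034*np.cos(a)],T(313,394)),
    ('t',[-.032,-.067+.0795*np.sin(-p),.082+.0795*np.cos(p)],T(470,198)),('s',[-.032,-.067+.0795*np.sin(-p),.082+.0795*np.cos(p)],S(328,158)),
    ('t',[cx-hx,cy+hy,z],T(222,437)),('t',[cx+hx,cy+hy,z],T(75,282)),('t',[cx+hx,cy-hy,z],T(297,72)),
    ('s',[cx-hx,cy+hy,z],S(52,333)),('s',[cx-hx,cy-hy,z],S(345,475)),('s',[cx+hx,cy-hy,z],S(457,320))]
def res(q): return np.r_[np.concatenate([proj(k,W(q,np.array(X)))-np.array(uv) for k,X,uv in model(q)]),q[7]/.05,q[8]/.05]
s=least_squares(res,[.52,.25,np.pi/4,0,0,.045,.065,0,0]);q=s.x
if __name__=='__main__':
    print(q.round(4),np.rad2deg(q[2]));print(s.fun.round(1))
    for n,X in dict(tab=[-.032,-.067,.157],peg=[-.032,.0144,.1158],peg1=[-.032,-.0116,.117],hub=[-.014,0,.085],piv=[-.032,-.067,.082]).items(): print(n,W(q,np.array(X)).round(4))
E
python3 fit.py
```

```text
[ 0.5056  0.2691  0.7693  0.006  -0.0206  0.0433  0.0638  0.0074  0.0251] 44.07741546525926
[ 0.6 -0.2  0.1  0.   0.2  0.6 -1.4 -0.3 -0.1  1.4 -0.3 -0.1 -0.2  0.3
 -0.1 -0.   0.4  0.1 -0.1  0.4 -0.1 -0.   0.1  0.5]
tab [0.5293 0.1987 0.157 ]
peg [0.4726 0.2572 0.1158]
peg1 [0.4907 0.2385 0.117 ]
hub [0.4956 0.2594 0.085 ]
piv [0.5293 0.1987 0.082 ]
```

Emit:
carry_out --steps "0 0 -26 0.265 -0.413 0 0; 0 0 -26 0.265 -0.413 0 0; 0 0 -26 0.265 -0.413 0 0; 0 0 -26 0.265 -0.413 0 0; 0 0 -26 0.265 -0.413 0 0; 0 0 -26 0.265 -0.413 0 0; 0 0 -26 0.265 -0.413 0 0; 0 0 -26 0.265 -0.413 0 0"

```text
time_s: 1.1
position: [0.497, 0.2189, 0.2634]
orientation: [0.391, 0.92, -0.0, -0.0]
force: [0.5, 0.8, 0.3]
gripper_width: 0.117
gripper_force: 0.0
```

Emit:
carry_out --steps "0 0 0 0 0 0 0; 0 0 0 0 0 0 0; 0 0 0 0 0 0 0; 0 0 0 0 0 0 0"

```text
time_s: 1.6
position: [0.4956, 0.2223, 0.2636]
orientation: [0.39, 0.921, -0.0, -0.0]
force: [-0.2, -0.2, -0.0]
gripper_width: 0.004
gripper_force: 0.0
```

Emit:
carry_out --steps "0 0 0 0 0 -0.03 0; 0 0 0 0 0 -0.06 0; 0 0 0 0 0 -0.09 0; 0 0 0 0 0 -0.109 0; 0 0 0 0 0 -0.109 0; 0 0 0 0 0 -0.109 0"

```text
time_s: 2.35
position: [0.497, 0.2217, 0.1558]
orientation: [0.391, 0.92, 0.001, 0.001]
force: [0.1, -1.1, -0.2]
gripper_width: 0.002
gripper_force: 0.0
```

```bash
python3 -c "
from h import *
c,P=shot('side','s2');cv2.imwrite('pics/s2c.png',cv2.resize(c['img'][190:360,220:370,::-1],None,fx=3.5,fy=3.5,interpolation=cv2.INTER_CUBIC));s=state();print(s['position'],s['force'])"
```

```text
[0.49730977 0.22167209 0.15618984] [ 0.1685932  -0.36130364  0.51912102]
```

View pics/s2c.png

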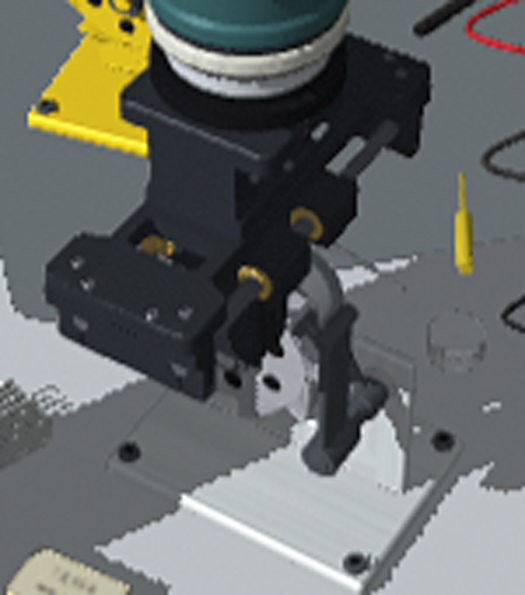

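Emit:
carry_out --steps "0 0 0 0.006 -0.006 0 0; 0 0 0 0.012 -0.012 0 0; 0 0 0 0.016 -0.0165 0 0; 0 0 0 0.02 -0.0205 0 0; 0 0 0 0.024 -0.0247 0 0; 0 0 0 0.028 -0.0288 0 0; 0 0 0 0.032 -0.033 0 0; 0 0 0 0.035 -0.036 0 0"

```text
time_s: 3.4
position: [0.5314, 0.1848, 0.1545]
orientation: [0.391, 0.92, -0.0, -0.0]
force: [-0.5, 0.7, -0.8]
gripper_width: 0.007
gripper_force: 0.6
```

Emit:
carry_out --steps "0 0 0 0 0 0 0; 0 0 0 -0.01 0.01 0 0; 0 0 0 -0.01 0.01 0.05 0; 0 0 0 -0.02 0.02 0.09 0; 0 0 0 -0.055 0.057 0.09 0; 0 0 0 -0.069 0.071 0.09 0; 0 0 0 -0.069 0.071 0.09 0; 0 0 0 -0.069 0.071 0.09 0"

```text
time_s: 4.4
position: [0.4624, 0.2557, 0.2442]
orientation: [0.391, 0.92, -0.001, 0.0]
force: [0.7, -0.3, -0.7]
gripper_width: 0.002
gripper_force: 0.0
```

Emit:
carry_out --steps "0 0 0 -0.0139 0.0144 0 0; 0 0 0 -0.0139 0.0144 0 0; 0 0 0 -0.0139 0.0144 0 0"

```text
time_s: 4.78
position: [0.4485, 0.2705, 0.2446]
orientation: [0.391, 0.92, -0.0, 0.0]
force: [-0.1, -0.5, -0.7]
gripper_width: 0.007
gripper_force: 0.0
```

```bash
python3 -c "
from h import *
c,P=shot('side','s3');cv2.imwrite('pics/s3c.png',cv2.resize(c['img'][190:360,220:370,::-1],None,fx=3.5,fy=3.5,interpolation=cv2.INTER_CUBIC));s=state();print(s['position'],s['force'])"
```

```text
[0.44857871 0.27040539 0.24462011] [ 0.03652282 -0.62985705  0.49782269]
```

View pics/s3c.png

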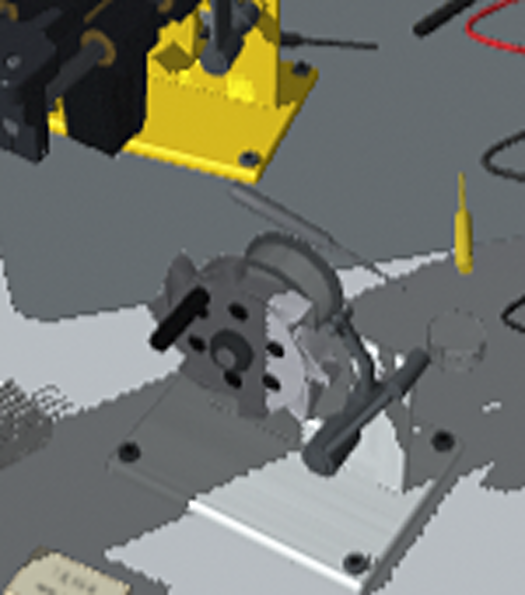

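Tab top is now at about (339,292): the pawl is lifted. The peg end, at (266,287), hasn't moved. I'll work out the pawl angle to calibrate the contact edge, and lower the finger to the left of the peg.

```bash
python3 -c "
from fit import *
for p in(.35,.4,.45,.5,.55): print(p,(proj('s',W(q,np.array([-.032,-.067-.0795*np.sin(p),.082+.0795*np.cos(p)])))-[220,190])*3.5)
"
```

```text
0.35 [394.41837352 351.61558458]
0.4 [402.04528026 357.45909546]
0.45 [409.49269575 363.53359392]
0.5 [416.73770184 369.82071641]
0.55 [423.75808625 376.30131037]
```

Emit:
carry_out --steps "0 0 0 0 0 -0.03 0; 0 0 0 0 0 -0.06 0; 0 0 0 0 0 -0.09 0; 0 0 0 0 0 -0.109 0; 0 0 0 0 0 -0.109 0"

```text
time_s: 5.45
position: [0.4473, 0.2696, 0.1339]
orientation: [0.391, 0.92, -0.002, -0.001]
force: [0.1, 0.1, 1.4]
gripper_width: 0.004
gripper_force: 0.0
```

Emit:
carry_out --steps "0 0 0 0.004 -0.0041 0 0; 0 0 0 0.008 -0.0083 0 0; 0 0 0 0.0115 -0.0119 0 0; 0 0 0 0.015 -0.0155 0 0; 0 0 0 0.018 -0.0186 0 0; 0 0 0 0.021 -0.0217 0 0; 0 0 0 0.0235 -0.0243 0 0; 0 0 0 0.025 -0.0258 0 0"

```text
time_s: 6.45
position: [0.4735, 0.2445, 0.1354]
orientation: [0.391, 0.92, -0.0, -0.0]
force: [-0.8, 0.7, -1.4]
gripper_width: 0.006
gripper_force: 0.5
```

Emit:
carry_out --steps "0 0 0 0 0 0 0; 0 0 0 0 0 0 0; 0 0 0 -0.01 0.0103 0 0; 0 0 0 -0.02 0.0206 0 0; 0 0 0 -0.02 0.0206 0.05 0; 0 0 0 -0.02 0.0206 0.1 0; 0 0 0 -0.025 0.0258 0.11 0; 0 0 0 -0.025 0.0258 0.11 0"

```text
time_s: 7.45
position: [0.4479, 0.2714, 0.2463]
orientation: [0.39, 0.921, 0.001, 0.0]
force: [-0.4, -0.2, -0.7]
gripper_width: 0.009
gripper_force: 0.0
```

```bash
python3 -c "
from fit import *
c,P=shot('side','s4');cv2.imwrite('pics/s4c.png',cv2.resize(c['img'][230:350,230:370,::-1],None,fx=5,fy=5,interpolation=cv2.INTER_CUBIC));s=state();print(s['position'])
for w in(.6,.65,.7,.75,.8,.85):
  a=np.deg2rad(25)-w; print(w,[((proj('s',W(q,np.array([x,.034*np.sin(a),.085+.034*np.cos(a)])))-[230,230])*5).round(1) for x in(-.048,)])
"
```

```text
[0.44737102 0.27081045 0.24479702]
0.6 [array([230.4, 307.3])]
0.65 [array([234.9, 310.1])]
0.7 [array([239.5, 313.1])]
0.75 [array([243.9, 316.2])]
0.8 [array([248.3, 319.5])]
0.85 [array([252.7, 322.9])]
```

View pics/s4c.png

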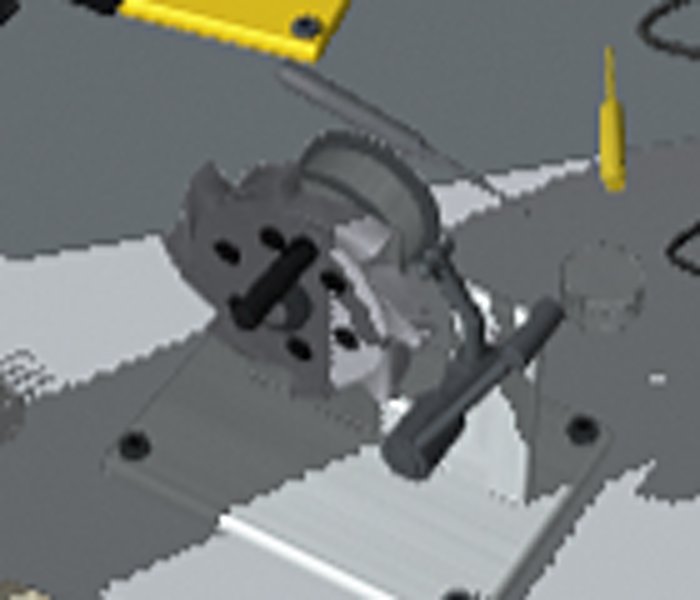

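Peg end is at about (246,316) in the crop, so the wheel is at ≈0.77, inside the window; the tab is still leaning right. Next I go over to the right side of the tab.

Emit:
carry_out --steps "0 0 0 0.03 -0.031 0 0; 0 0 0 0.06 -0.062 0 0; 0 0 0 0.09 -0.092 0 0; 0 0 0 0.114 -0.117 0 0; 0 0 0 0.114 -0.117 -0.03 0; 0 0 0 0.114 -0.117 -0.06 0; 0 0 0 0.114 -0.117 -0.09 0; 0 0 0 0.114 -0.117 -0.09 0"

```text
time_s: 8.5
position: [0.5585, 0.1526, 0.1503]
orientation: [0.391, 0.92, -0.003, -0.004]
force: [-0.5, 0.9, -0.2]
gripper_width: 0.007
gripper_force: 0.0
```

Emit:
carry_out --steps "0 0 0 -0.004 0.0041 0 0; 0 0 0 -0.008 0.0083 0 0; 0 0 0 -0.012 0.0124 0 0; 0 0 0 -0.016 0.0165 0 0; 0 0 0 -0.02 0.0206 0 0; 0 0 0 -0.024 0.0248 0 0; 0 0 0 -0.0265 0.0273 0 0; 0 0 0 -0.0265 0.0273 0 0"

```text
time_s: 9.5
position: [0.5353, 0.1811, 0.1554]
orientation: [0.391, 0.92, -0.0, -0.0]
force: [-0.9, 0.4, 0.4]
gripper_width: 0.005
gripper_force: 0.0
```

Emit:
carry_out --steps "0 0 0 -0.0007 0.0007 0 0; 0 0 0 -0.0014 0.0014 0 0; 0 0 0 -0.0021 0.0022 0 0; 0 0 0 -0.0021 0.0022 0 0"

```text
time_s: 10.0
position: [0.534, 0.1826, 0.1556]
orientation: [0.391, 0.92, -0.0, 0.0]
force: [2.2, -2.9, -1.1]
gripper_width: 0.005
gripper_force: 1.5
```

Emit:
carry_out --steps "0 0 0 -0.0004 0.0004 0 0; 0 0 0 -0.0007 0.0007 0 0; 0 0 0 -0.0007 0.0007 0 0"

```text
time_s: 10.38
position: [0.5337, 0.1829, 0.1556]
orientation: [0.391, 0.92, -0.0, 0.001]
force: [3.9, -5.2, -2.5]
gripper_width: 0.012
gripper_force: 3.0
```

Emit:
carry_out --steps "0 0 0 -0.0004 0.0004 0 0; 0 0 0 -0.0007 0.0007 0 0; 0 0 0 -0.0007 0.0007 0 0"

```text
time_s: 10.75
position: [0.5335, 0.1831, 0.1557]
orientation: [0.391, 0.92, -0.001, 0.001]
force: [4.7, -7.5, -2.6]
gripper_width: 0.005
gripper_force: 4.2
```

Emit:
carry_out --steps "0 0 0 -0.0007 0.0007 0 0; 0 0 0 -0.0007 0.0007 0 0; 0 0 0 0.006 -0.006 0 0; 0 0 0 0.02 -0.02 0 0; 0 0 0 0.02 -0.02 0.05 0; 0 0 0 0.02 -0.02 0.1 0; 0 0 0 -0.02 -0.02 0.14 0; 0 0 0 -0.06 -0.02 0.14 0"

```text
time_s: 11.75
position: [0.4745, 0.1648, 0.3006]
orientation: [0.391, 0.92, 0.003, 0.003]
force: [0.2, 0.5, -1.0]
gripper_width: 0.004
gripper_force: 0.0
```

Emit:
carry_out --steps "0 0 0 -0.05 0 0 0; 0 0 0 -0.08 0 0 0; 0 0 0 -0.08 0 0 0"

```text
time_s: 12.12
position: [0.3915, 0.1644, 0.2962]
orientation: [0.391, 0.921, 0.001, 0.0]
force: [0.5, 0.1, 0.3]
gripper_width: 0.002
gripper_force: 0.0
```

```bash
python3 -c "
from fit import *
c,P=shot('top','t5');b=c['img'][190:310,295:415,::-1];a=shot('side','s5')[0]['img'][240:360,240:360,::-1]
cv2.imwrite('pics/c5.png',cv2.resize(np.hstack([a,b]),None,fx=3.3,fy=3.3,interpolation=cv2.INTER_CUBIC));s=state();print(s['position'],s['force'])
for w in(.65,.7,.75,.8,.85):
  a=np.deg2rad(25)-w; print(w,((proj('s',W(q,np.array([-.048,.034*np.sin(a),.085+.034*np.cos(a)])))-[240,240])*3.3).round(1))
for p in(0,.05,.1): print(p,((proj('s',W(q,np.array([-.032,-.067-.0795*np.sin(p),.082+.0795*np.cos(p)])))-[240,240])*3.3).round(1))
"
```

```text
[0.39334797 0.16446502 0.29631027] [-0.39136469 -0.99819358  0.3574256 ]
0.65 [122.1 171.7]
0.7 [125.  173.6]
0.75 [128.  175.7]
0.8 [130.9 177.9]
0.85 [133.8 180.1]
0 [252.7 135.3]
0.05 [260.4 138.9]
0.1 [268.2 142.8]
```

View pics/c5.png

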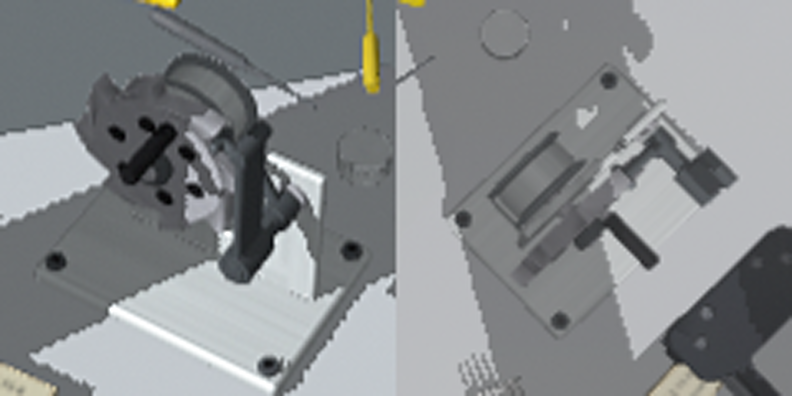

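```bash
python3 -c "
from h import *
a=np.load('side1.npz')['img'];b=np.load('s5.npz')['img'];g=lambda i:cv2.cvtColor(i,cv2.COLOR_RGB2GRAY).astype(np.float32)
for n,(v0,v1,u0,u1) in dict(tabtop=(276,300,306,328),base=(310,355,320,350)).items():
  A=g(a);B=g(b);d=np.abs(A-B)[v0:v1,u0:u1];M=np.eye(2,3,dtype=np.float32)
  cc,M=cv2.findTransformECC(A[v0:v1,u0:u1],B[v0:v1,u0:u1],M,cv2.MOTION_TRANSLATION);print(n,d.mean(),cc,M[:,2])
"
```

```text
tabtop 13.225379 0.9604994226489525 [-0.16591844 -0.19467627]
base 22.312593 0.999489651855382 [ 0.00308742 -0.00433911]
```

```bash
python3 -c "
from bench import order
print(order.close_job())"
```

```text
the job is handed in; nothing more can be done
None
```

The job is handed in at about 12 s. The wheel is one notch back (about 0.77 rad, read from the camera), the pawl is fully down with its tab back at its starting position to within 0.2 px, and the arm is clear of the stand.

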